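Lock the filter hatch of the paint-mixing bench extractor

TASK

The carbon filter of the grey bench extractor has just been changed, and its blue hatch stands slightly up on its sprung hinges. Set a fingertip in the slot of the orange cam fastener, press the hatch fully down with it and, keeping it down, turn the fastener clockwise as far as it goes, so that the hatch stays locked shut when you let go. Nothing is to be gripped or lifted, neither the hatch nor the things standing around, which stay where they are.

Things in the scene. Friction and masses are not known exactly. Their poses are not given: they have to be found in the camera images.
- extractor: Grey sheet-steel extractor, fixed to the bench, 340 (x) x 260 (y) x 138 mm tall, plus a 50 mm duct collar on its back. Origin on the bench surface; its front (grille, hatch edge) faces its own -x, 125 mm from the origin; its back is at x = +215 mm. The hatch covers the top from x = -125 to +105 mm; the fan housing behind it is as high as the shut hatch.
- hatch (a joint): Angle of the blue hatch (230 x 260 x 18 mm), rad: 0 fully shut, growing as its front rises. Hinge line along the extractor's y, at x = +107, z = 138 mm in its frame. Springs in the hinges hold it up at about 0.12 rad (fastener 20 mm up) unless locked; about 7 N down on the fastener shuts it, against a hard stop. Shut, its top is level, 138 mm above the bench.
- hatch_front (a point): Middle of the hatch's front edge, on its top face, 232 mm from the hinge line.
- cam (a joint): Angle of the cam fastener, rad: 0 open, growing clockwise seen from above, hard stop at 1.571 (locked). About 0.12 Nm friction; stays where left. From about 0.8 rad its tongue under the hatch slips beneath a fixed keeper, if the hatch is pressed to within 2 mm of shut at the fastener; turned with the hatch up, it lies above the keeper and the hatch cannot shut until it is turned back.
- cam_slot (a point): Centre of the slot's floor, on the fastener's turning axis (point z, up out of the hatch), 169 mm from the hinge line, on the hatch's middle line, 9 mm below the hatch's top face: 129 mm above the bench when shut. The slot is 62 mm long (point y), 28 mm wide (point x), 13 mm deep, closed floor and ends. At cam 0 it lies along the extractor's y, at 1.571 along its x.
- scale: Black mixing scale with a round cream pan 72 mm high, beside the extractor on its +y side; a post with a display, 243 mm tall, on its far (+y) side. Fixed. Origin under its middle.
- cup_center (a point): Bystander: white plastic paint cup, 68 mm wide at the rim, 75 mm tall, on the scale's pan; this is its centre.
- tin_center (a point): Bystander: bare metal tin, 68 mm diameter, 100 mm tall; its centre.
- hardener_center (a point): Bystander: white plastic bottle with a red cap, 56 mm diameter, 150 mm tall; its centre.
- jar_center (a point): Bystander: amber glass jar with a black lid, 66 mm diameter, 75 mm tall; its centre.
- cam_top (a point): Centre of the fastener's face, 13 mm above the slot's floor: an orange disc (77 mm) with the dark slot across it, flush in a black bezel ring (112 mm, 4 mm above the hatch). A white mark on the disc's rim points to the bezel's red dot when open and to its green dot, towards the hatch's front edge, when locked. A narrow fingertip has play in the slot: at its middle it spins, so push near an end.

How it is judged:
By the outcome, as a careful person would: the job done as asked, in the order asked, and still so for the second after the job is handed in, with the robot touching nothing.
It also fails if it takes over 45 s, if anything falls off the work surface, if the arm or the gripper's body presses on something with over 40 N, if the wrist force passes 120 N, or if a joint passes its speed limit or range.

ROBOT

A 6-joint arm with a two-finger parallel gripper is mounted at the origin on the work surface. World frame = base frame: x ahead of the robot, y to its left, z up, the work surface at z = 0. Lengths are in m, angles in degrees, forces in N, time in s.
With the tool pointing down it reaches from about 0.35 to 0.875 m from the base axis. Payload 4.2 kg.
Tool frame: the origin (TCP) lies between the finger pads; the fingertips stand 11 mm ahead of it and the grasp point (between the pads) lies 8 mm behind it; z points along the fingers, y is the direction in which the jaws open and shut (so a half turn about z gives the same grasp; the last joint's range is limited). The gripper opens to 87 mm and grips with 3 to 60 N. Pads are 19 mm wide; open, the fingers measure 117 mm over their backs; the gripper's body (75 mm by 190 mm) begins 51 mm behind the grasp point.
Start: joints at [79.561, 22.042, 0.453, 0, -68.411, -14.817], TCP at [0.267, 0.565, 0.234] pointing down, gripper open.
Joint ranges: [-179.83, 179.83], [-69.29, 118.12], [-61.27, 80.66], [-181.25, 117.63], [-171.15, -9.14], [-177.46, 177.46]. Speed limits (degrees/s): [159.86, 159.86, 180, 180, 180, 180].

INTERFACE

Orientations are given as a 3x3 rotation matrix whose columns are the frame's x, y, z axes.
In Python, from station import sense, capture, get_calibration, finish_job, search_frame, cut_out gives the robot as it stands.
- The arm moves only by the tool arm_command, never from a script. Its argument "rows" is a list of rows, each an object with "fingers": the opening in per cent of the stroke, from 0 (shut) to 100 (fully open); "travel": the shift along the tool's x, y, z in cm, a list of three; "roll": the turn about the tool's z in degrees. A call has 1 to 10 rows; each row is the pose to reach, as a shift and turn from the pose commanded when the call began, along the tool's axes at that moment; what a row does not reach only later rows make up. A row lasts 1/10 s, in which the tool goes at most 50 mm and 8.59 degrees, less where a joint would pass 70% of its speed; a pose out of reach is approached as far as the arm can. A call with a gripper value outside its range is refused whole. The fingers move at their own pace and stop on an object; the grip force is fixed at half the most. Time passes only in rows, so rows that repeat a pose let the fingers close. It gives the time, the measured TCP pose, the force and the opening at its end, in the units of the state.
- sense(): the state, without advancing time (a new reading comes with each control period).
- capture(name): name is "side" or "top"; returns (picture, depth): 400x640x3 uint8, red, green, blue; 400x640 float32, m along the optical axis (not along the pixel's ray), 0 where there is no reading.
- get_calibration(name): a dict with "fov_y" (degrees; the focal length in pixels is half the picture's height over the tangent of half this angle, whatever the lens; pixels are square), "cx", "cy" (the principal point, pixels), "origin" and "attitude" of the camera in the world. Camera axes: x right, y down, z forward; pixel columns grow to the right and rows downward; lengths in m; the calibration is good to about 2 mm. A picture is of the moment at which its call begins. get_calibration takes no time and is no camera call.
- finish_job(): hands the job in, once; it reports no verdict.
Trained networks look in the newest picture that a camera, given by its name, has taken for a name from the list of things; names that differ only in an ending like _2 or _b are one class to them, and where a whole thing is asked for, a point or a joint stands for the part that bears it (a point fixed in the world has none). Each returns a list of dicts, best first, with "p" (0 to 1); they miss things now and then, are a little off and sometimes report something else, mostly with a low value. They report only what shows in the picture. A call takes as long as a camera call.
- search_frame(camera, label): "position" ([x, y, z] in m, in world coordinates, good to about 4 mm: the middle of the surface that is visible of it).
- cut_out(camera, label): "mask" (400x640 bool, what is visible of it).
The state is a dict: "time_s": time; "joints": joint angles; "joint_velocities": joint speeds; "effort": joint torques, N m; "tcp_pos": TCP position; "ee_rot": TCP orientation; "wrist_force": force on the tool from outside, world axes, zero at the start; "moment": the same for the moment, N m; "gripper_width": opening from 0.0 (shut) to 1.0 (fully open).
Only numpy, scipy, OpenCV 4.12 (cv2) and the standard library are available. Lean on these libraries where they do the work, as an engineer would, in place of code of your own. Each camera call takes 0.05 s, during which the arm holds its last target. There are 200 camera calls.

## Working session

There is one attempt and no reset: what is moved stays moved. The work goes in short steps, Python scripts to look and compute and a tool call to move; the robot and the scene stay as the last step left them, time stands still between calls to the robot, and variables do not carry over. Pictures are saved under pics/ and viewed, about 8 in all and at most 12, crops included, and the job is handed in when it is done.

Besides the shell and the picture viewer there is one more tool, called as name(argument=value, ...) on one line, values as JSON. arm_command: Moves the arm, as the interface text tells. Its arguments: {"type":"object","properties":{"rows":{"type":"array","items":{"type":"object","properties":{"fingers":{"type":"number"},"travel":{"type":"array","items":{"type":"number"}},"roll":{"type":"number"}}}}},"required":["rows"]}

```bash
mkdir -p pics
cat > h.py <<'E'
import numpy as np, cv2
from station import *
def pts(cam,depth):
    c=get_calibration(cam); f=200/np.tan(np.radians(c["fov_y"]/2))
    v,u=np.mgrid[:400,:640]
    P=np.dstack([(u-c["cx"])/f*depth,(v-c["cy"])/f*depth,depth])
    return P@np.array(c["attitude"]).T+np.array(c["origin"])
E
python3 - <<'E'
from h import *
s=sense(); print({k:np.round(s[k],3).tolist() for k in ("time_s","tcp_pos","ee_rot","wrist_force")})
ims=[]
for c in("top","side"):
    im,d=capture(c); ims.append(im[:,:,::-1])
    np.savez(f"{c}.npz",im=im,d=d)
    for l in("cam_slot","cam_top","hatch_front","extractor","scale","cup_center","tin_center","hardener_center","jar_center"):
        print(c,l,[(np.round(r["position"],3).tolist(),round(r["p"],2)) for r in search_frame(c,l)[:2]])
    k=get_calibration(c); print(k)
cv2.imwrite("pics/a.png",ims[0]); cv2.imwrite("pics/b.png",ims[1])
E
```

```text
{'time_s': 0.0, 'tcp_pos': [0.266, 0.565, 0.232], 'ee_rot': [[0.904, -0.427, -0.001], [-0.427, -0.904, -0.002], [0.0, 0.002, -1.0]], 'wrist_force': [0.22, 0.331, -0.135]}
top cam_slot [([0.564, -0.098, 0.159], 0.66), ([0.601, -0.112, 0.151], 0.6)]
top cam_top [([0.558, -0.101, 0.155], 0.69)]
top hatch_front [([0.602, -0.112, 0.152], 0.7)]
top extractor [([0.662, -0.125, 0.14], 0.87), ([0.558, -0.101, 0.158], 0.6)]
top scale [([0.704, 0.291, 0.073], 0.77)]
top cup_center [([0.688, 0.306, 0.099], 0.93)]
top tin_center [([0.641, 0.079, 0.099], 0.85)]
top hardener_center [([0.491, -0.326, 0.106], 0.84)]
top jar_center [([0.61, -0.302, 0.077], 0.81)]
{'fov_y': 44.74245270486956, 'cx': 313.5894933639464, 'cy': 193.38106286130838, 'origin': array([0.47476148, 0.12957172, 1.24882124]), 'attitude': array([[ 0.01195475, -0.99481823,  0.10096423],
       [-0.99992629, -0.01167923,  0.00331963],
       [-0.00212324, -0.10099648, -0.99488452]])}
side cam_slot [([0.56, -0.099, 0.16], 0.56)]
side cam_top [([0.563, -0.1, 0.161], 0.84)]
side hatch_front [([0.607, -0.14, 0.15], 0.65)]
side extractor [([0.66, -0.181, 0.141], 0.73)]
side scale [([0.714, 0.259, 0.072], 0.67)]
side cup_center [([0.683, 0.275, 0.12], 0.58)]
side tin_center [([0.643, 0.073, 0.102], 0.62)]
side hardener_center []
side jar_center [([0.616, -0.296, 0.073], 0.62)]
{'fov_y': 54.241810840467565, 'cx': 319.0611785268671, 'cy': 193.07081957304752, 'origin': array([ 0.52005479, -0.44716003,  0.80048403]), 'attitude': array([[ 0.99317932, -0.09501704,  0.06757658],
       [-0.11619555, -0.75852918,  0.64119581],
       [-0.00966572, -0.64467452, -0.76439606]])}
```

View pics/a.png

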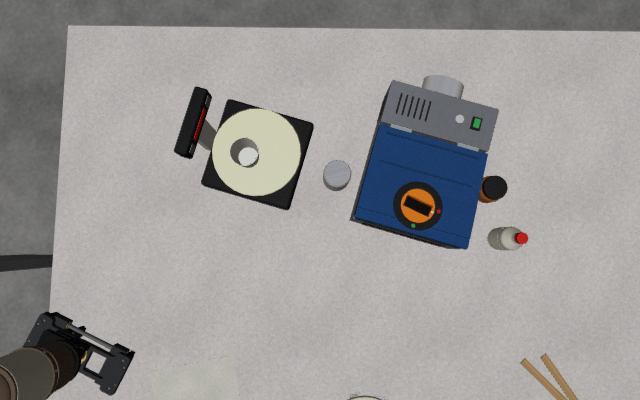

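View pics/b.png

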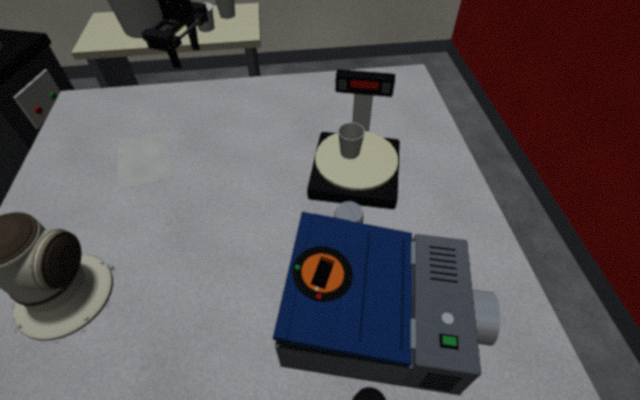

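The top view shows the extractor yawed about -13°. The fastener is at (418,205) with its red dot at (437,211) and green dot at (412,226). The tin stands to its left, and the jar and bottle to its right. The side view agrees. Next I'll get the exact centre and yaw.

Run:
```python
from h import *
for c in("top","side"):
    z=np.load(c+".npz"); im,d=z["im"],z["d"]; P=pts(c,d); hsv=cv2.cvtColor(im,cv2.COLOR_RGB2HSV)
    H,S,V=cv2.split(hsv)
    o=(H>8)&(H<22)&(S>180)&(V>120)&(P[...,2]>.13)
    q=P[o]; print(c,"orange",len(q),q.mean(0).round(4))
    # fill disc
    (cx,cy),r,_=(lambda h:(cv2.fitEllipse(h)))(cv2.convexHull(np.argwhere(o)[:,::-1].astype(np.int32)))
    print("ellipse",cx,cy,r,P[int(round(cy)),int(round(cx))])
    m=np.zeros(o.shape,np.uint8); cv2.fillPoly(m,[cv2.convexHull(np.argwhere(o)[:,::-1].astype(np.int32))],1)
    m=cv2.erode(m,np.ones((5,5)))
    s=P[(m>0)&(V<70)]; print("slot",len(s),s.mean(0).round(4)); 
    w,v=np.linalg.eigh(np.cov(s[:,:2].T)); print("axis yaw",np.degrees(np.arctan2(v[1,1],v[0,1])))
    b=(H>100)&(H<125)&(S>120)&(P[...,2]>.125)
    r=cv2.minAreaRect((P[b][:,:2]*1000).astype(np.float32)); print("hatch",r)
    A=np.c_[P[b][:,:2],np.ones(b.sum())]; k=np.linalg.lstsq(A,P[b][:,2],rcond=None)[0]; print("plane",k, np.degrees(np.arctan2(k[1],k[0])), np.hypot(k[0],k[1]))
```

```text
top orange 605 [ 0.5609 -0.0986  0.1671]
ellipse 417.3249816894531 205.4014892578125 (32.910606384277344, 34.54594802856445) [ 0.56286443 -0.10223463  0.14617155]
slot 263 [ 0.561  -0.1007  0.1532]
axis yaw 86.58774779458867
hatch ((547.28759765625, 189.77691650390625), (387.6705017089844, 952.6964111328125), 17.266448974609375)
plane [-0.22468946  0.16203176  0.31076868] 144.20325188697163 0.2770192121390481
side orange 723 [ 0.5603 -0.1014  0.1653]
ellipse 322.24298095703125 272.47509765625 (37.15853500366211, 41.43030548095703) [ 0.56064469 -0.09319676  0.15013518]
slot 384 [ 0.5601 -0.0986  0.1569]
axis yaw 80.92656302833979
hatch ((593.5462646484375, 147.00909423828125), (516.9542846679688, 1080.051025390625), 18.526613235473633)
plane [-0.22867517  0.03072917  0.29901337] 172.34649203458318 0.23073060759471062
```

Run:
```python
from h import *
for c in("top","side"):
    z=np.load(c+".npz"); im,d=z["im"],z["d"]; P=pts(c,d); H,S,V=cv2.split(cv2.cvtColor(im,cv2.COLOR_RGB2HSV))
    b=((H>100)&(H<125)&(S>120)&(P[...,2]>.12)&(P[...,2]<.19)&(abs(P[...,0]-.61)<.2)&(abs(P[...,1]+.11)<.2)).astype(np.uint8)
    n,l,st,_=cv2.connectedComponentsWithStats(b); b=l==1+st[1:,4].argmax()
    r=cv2.minAreaRect((P[b][:,:2]*1000).astype(np.float32)); print("hatch",r)
    A=np.c_[P[b][:,:2],np.ones(b.sum())]; k=np.linalg.lstsq(A,P[b][:,2],rcond=None)[0]; print("plane",k, np.degrees(np.arctan2(-k[1],-k[0])), np.hypot(k[0],k[1]))
```

```text
hatch ((609.2440795898438, -113.25347900390625), (260.3834228515625, 230.1345672607422), 74.55198669433594)
plane [-0.11559389  0.03150713  0.22566987] -15.246593633439646 0.11981088054531966
hatch ((610.1847534179688, -114.39469909667969), (260.81292724609375, 225.96502685546875), 74.55817413330078)
plane [-0.11805769  0.03763446  0.22863243] -17.68125250140055 0.12391113943795702
```

arm_command(rows=[{"fingers": 21,"travel": [0,0,-8],"roll": 0},{"fingers": 21,"travel": [0,0,-8],"roll": 0},{"fingers": 21,"travel": [0,0,-8],"roll": 0}])

```text
time_s: 1.3
tcp_pos: [0.2677, 0.5672, 0.3197]
ee_rot: [[0.905, -0.426, 0.004], [-0.426, -0.905, 0.011], [-0.001, -0.011, -1.0]]
wrist_force: [-0.1, 0.2, 0.5]
gripper_width: 0.812
```

arm_command(rows=[{"fingers": 21,"travel": [54.9,47.9,0],"roll": -10},{"fingers": 21,"travel": [54.9,47.9,0],"roll": -10},{"fingers": 21,"travel": [54.9,47.9,0],"roll": -10},{"fingers": 21,"travel": [54.9,47.9,0],"roll": -10},{"fingers": 21,"travel": [54.9,47.9,0],"roll": -10},{"fingers": 21,"travel": [54.9,47.9,0],"roll": -10},{"fingers": 21,"travel": [54.9,47.9,0],"roll": -10},{"fingers": 21,"travel": [54.9,47.9,0],"roll": -10},{"fingers": 21,"travel": [54.9,47.9,0],"roll": -10},{"fingers": 21,"travel": [54.9,47.9,0],"roll": -10}])

```text
time_s: 2.3
tcp_pos: [0.4672, 0.1052, 0.3134]
ee_rot: [[0.965, -0.263, 0.0], [-0.263, -0.965, 0.0], [0.0, -0.0, -1.0]]
wrist_force: [1.3, 0.4, 0.3]
gripper_width: 0.217
```

arm_command(rows=[{"fingers": 21,"travel": [14.4,17.8,0],"roll": 0},{"fingers": 21,"travel": [14.4,17.8,0],"roll": 0},{"fingers": 21,"travel": [14.4,17.8,0],"roll": 0},{"fingers": 21,"travel": [14.4,17.8,0],"roll": 0},{"fingers": 21,"travel": [14.4,17.8,0],"roll": 0},{"fingers": 21,"travel": [14.4,17.8,5.5],"roll": 0},{"fingers": 21,"travel": [14.4,17.8,11.3],"roll": 0},{"fingers": 21,"travel": [14.4,17.8,11.3],"roll": 0},{"fingers": 21,"travel": [14.4,17.8,11.3],"roll": 0},{"fingers": 21,"travel": [14.4,17.8,11.3],"roll": 0}])

```text
time_s: 3.3
tcp_pos: [0.5608, -0.1023, 0.2028]
ee_rot: [[0.965, -0.262, 0.004], [-0.262, -0.965, -0.001], [0.004, -0.0, -1.0]]
wrist_force: [0.1, 0.2, 0.5]
gripper_width: 0.208
```

Run:
```python
from h import *
a,d=capture("top"); b,d2=capture("side")
o=np.hstack([cv2.resize(a[150:260,360:490],(390,330),interpolation=2),cv2.resize(b[200:340,260:420],(400,350),interpolation=2)[:330]])
cv2.imwrite("pics/c.png",o[:,:,::-1]); s=sense(); print(s["tcp_pos"],s["ee_rot"],s["joints"])
```

```text
[ 0.56099346 -0.10214732  0.20352501] [[ 9.65008761e-01 -2.62156796e-01  5.64846819e-03]
 [-2.62159717e-01 -9.65024471e-01 -2.29982115e-04]
 [ 5.51120140e-03 -1.25886607e-03 -9.99984021e-01]] [ 5.98051316e+00  1.79186738e+01 -1.02698980e+01  5.32861119e-02
 -6.14909378e+01  6.87958960e+01]
```

View pics/c.png

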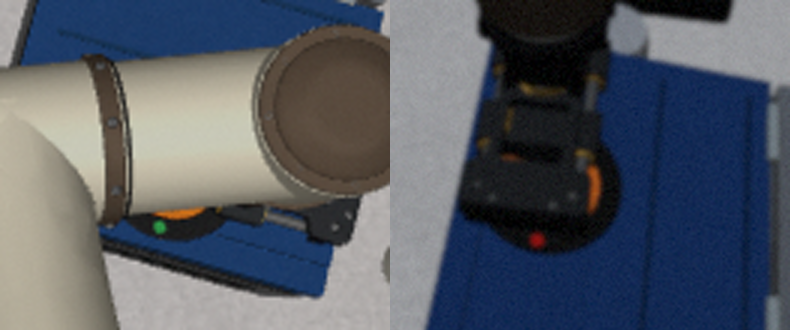

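The fingertips are over the disc. The arm hides the slot in both views, so I'll rely on the measured position. Next I'll enter the slot gently, then press.

arm_command(rows=[{"fingers": 21,"travel": [-0.1,-0.2,1.5],"roll": 0},{"fingers": 21,"travel": [-0.1,-0.2,2.5],"roll": 0},{"fingers": 21,"travel": [-0.1,-0.2,3.3],"roll": 0},{"fingers": 21,"travel": [-0.1,-0.2,3.8],"roll": 0},{"fingers": 21,"travel": [-0.1,-0.2,4.1],"roll": 0},{"fingers": 21,"travel": [-0.1,-0.2,4.3],"roll": 0},{"fingers": 21,"travel": [-0.1,-0.2,4.3],"roll": 0},{"fingers": 21,"travel": [-0.1,-0.2,4.3],"roll": 0}])

```text
time_s: 4.2
tcp_pos: [0.5601, -0.1004, 0.1581]
ee_rot: [[0.965, -0.263, 0.003], [-0.263, -0.965, -0.0], [0.003, -0.0, -1.0]]
wrist_force: [4.1, -0.3, 0.9]
gripper_width: 0.208
```

arm_command(rows=[{"fingers": 21,"travel": [0,0,0.4],"roll": 0},{"fingers": 21,"travel": [0,0,0.8],"roll": 0},{"fingers": 21,"travel": [0,0,1.1],"roll": 0},{"fingers": 21,"travel": [0,0,1.4],"roll": 0},{"fingers": 21,"travel": [0,0,1.6],"roll": 0},{"fingers": 21,"travel": [0,0,1.7],"roll": 0},{"fingers": 21,"travel": [0,0,1.7],"roll": 0}])

```text
time_s: 4.9
tcp_pos: [0.5597, -0.1003, 0.1413]
ee_rot: [[0.965, -0.262, 0.002], [-0.262, -0.965, -0.001], [0.002, -0.0, -1.0]]
wrist_force: [3.2, -1.3, 7.2]
gripper_width: 0.207
```

arm_command(rows=[{"fingers": 21,"travel": [0,0,0.1],"roll": 0},{"fingers": 21,"travel": [0,0,0.2],"roll": 0},{"fingers": 21,"travel": [0,0,0.3],"roll": 0},{"fingers": 21,"travel": [0,0,0.3],"roll": 0}])

```text
time_s: 5.3
tcp_pos: [0.5599, -0.1004, 0.1398]
ee_rot: [[0.965, -0.262, 0.003], [-0.262, -0.965, -0.001], [0.003, 0.0, -1.0]]
wrist_force: [0.7, 0.2, 12.6]
gripper_width: 0.215
```

arm_command(rows=[{"fingers": 21,"travel": [0,0,0.1],"roll": 0},{"fingers": 21,"travel": [0,0,0.1],"roll": 3},{"fingers": 21,"travel": [0,0,0.1],"roll": 6},{"fingers": 21,"travel": [0,0,0.1],"roll": 9},{"fingers": 21,"travel": [0,0,0.1],"roll": 12},{"fingers": 21,"travel": [0,0,0.1],"roll": 16},{"fingers": 21,"travel": [0,0,0.1],"roll": 20},{"fingers": 21,"travel": [0,0,0.1],"roll": 25},{"fingers": 21,"travel": [0,0,0.1],"roll": 30},{"fingers": 21,"travel": [0,0,0.1],"roll": 30}])

```text
time_s: 6.3
tcp_pos: [0.5602, -0.1006, 0.1398]
ee_rot: [[0.704, -0.71, 0.004], [-0.71, -0.704, -0.001], [0.004, -0.002, -1.0]]
wrist_force: [0.2, -0.9, 15.7]
gripper_width: 0.209
```

Run:
```python
from h import *
s=sense(); print(s["moment"],s["wrist_force"],s["joints"],s["tcp_pos"])
```

```text
[-0.16640889  0.08192269 -0.08003025] [ 0.16604482 -0.85515779 15.6713513 ] [  6.18686896  21.40488007 -15.21945943   0.13996485 -53.13919944
  38.48692022] [ 0.56024111 -0.10058481  0.13975877]
```

arm_command(rows=[{"fingers": 21,"travel": [0,0,0],"roll": 5},{"fingers": 21,"travel": [0,0,0],"roll": 10},{"fingers": 21,"travel": [0,0,0],"roll": 15},{"fingers": 21,"travel": [0,0,0],"roll": 20},{"fingers": 21,"travel": [0,0,0],"roll": 25},{"fingers": 21,"travel": [0,0,0],"roll": 30},{"fingers": 21,"travel": [0,0,0],"roll": 35},{"fingers": 21,"travel": [0,0,0],"roll": 40},{"fingers": 21,"travel": [0,0,0],"roll": 45},{"fingers": 21,"travel": [0,0,0],"roll": 45}])

```text
time_s: 7.3
tcp_pos: [0.56, -0.1009, 0.1397]
ee_rot: [[-0.004, -1.0, 0.004], [-1.0, 0.004, -0.002], [0.002, -0.004, -1.0]]
wrist_force: [-0.0, -1.2, 15.1]
gripper_width: 0.213
```

arm_command(rows=[{"fingers": 21,"travel": [0,0,0],"roll": 4},{"fingers": 21,"travel": [0,0,0],"roll": 8},{"fingers": 21,"travel": [0,0,0],"roll": 12},{"fingers": 21,"travel": [0,0,0],"roll": 16},{"fingers": 21,"travel": [0,0,0],"roll": 20},{"fingers": 21,"travel": [0,0,0],"roll": 22},{"fingers": 21,"travel": [0,0,0],"roll": 22}])

```text
time_s: 8.0
tcp_pos: [0.5598, -0.1011, 0.1397]
ee_rot: [[-0.378, -0.926, 0.003], [-0.926, 0.378, -0.002], [0.001, -0.004, -1.0]]
wrist_force: [-0.6, -2.1, 15.8]
gripper_width: 0.211
```

Run:
```python
from h import *
s=sense(); print(s["moment"],s["wrist_force"],s["joints"],s["tcp_pos"],s["ee_rot"])
```

```text
[-0.51695162  0.18503814  0.02746134] [-0.55704238 -2.06682363 15.76009087] [  6.15978839  21.40295966 -15.24478483   0.18349982 -53.18168683
 -28.45095849] [ 0.55982769 -0.10106982  0.13972394] [[-3.77541903e-01 -9.25986842e-01  3.23733656e-03]
 [-9.25992118e-01  3.77536260e-01 -2.22936521e-03]
 [ 8.42150912e-04 -3.83942692e-03 -9.99992275e-01]]
```

arm_command(rows=[{"fingers": 21,"travel": [0,0,0],"roll": 2},{"fingers": 21,"travel": [0,0,0],"roll": 4},{"fingers": 21,"travel": [0,0,0],"roll": 6},{"fingers": 21,"travel": [0,0,0],"roll": 6}])

```text
time_s: 8.4
tcp_pos: [0.5603, -0.1007, 0.1398]
ee_rot: [[-0.47, -0.883, 0.004], [-0.883, 0.47, -0.002], [-0.0, -0.005, -1.0]]
wrist_force: [-0.5, -1.9, 15.7]
gripper_width: 0.214
```

Run:
```python
from h import *
s=sense(); print(s["moment"],s["wrist_force"],s["effort"],s["joints"][5],s["tcp_pos"],s["ee_rot"])
```

```text
[-0.13620805 -0.09401264  0.551966  ] [-0.46116197 -1.94463396 15.70144071] [-1.93924564e-01 -2.77796119e+01  1.10678762e+01  1.17621280e+00
  2.07051099e-02 -6.91179223e-01] -34.34097253766419 [ 0.56030468 -0.10068223  0.13975333] [[-4.70010511e-01 -8.82650792e-01  4.20708450e-03]
 [-8.82660814e-01  4.70005649e-01 -2.13967292e-03]
 [-8.87694878e-05 -4.71909739e-03 -9.99988861e-01]]
```

arm_command(rows=[{"fingers": 21,"travel": [0,0,0],"roll": 1.5},{"fingers": 21,"travel": [0,0,0],"roll": 3},{"fingers": 21,"travel": [0,0,0],"roll": 3}])

```text
time_s: 8.7
tcp_pos: [0.5605, -0.1007, 0.1398]
ee_rot: [[-0.512, -0.859, 0.004], [-0.859, 0.512, -0.003], [0.0, -0.005, -1.0]]
wrist_force: [0.2, -1.1, 14.3]
gripper_width: 0.21
```

Run:
```python
from h import *
s=sense(); print(s["moment"],s["wrist_force"],s["effort"][5],s["joints"][5],s["tcp_pos"],s["ee_rot"][0])
```

```text
[-0.24689189 -0.10029822  1.54366518] [ 0.22243759 -1.1440353  14.27449763] -1.568506769835949 -37.16280386592658 [ 0.56049735 -0.10073793  0.13977692] [-0.51196914 -0.85899316  0.00428307]
```

The moment has risen to 1.5 Nm, so the cam is at its hard stop. I'll roll back into the play to unload it, then lift straight out.

arm_command(rows=[{"fingers": 21,"travel": [0,0,0],"roll": -5},{"fingers": 21,"travel": [0,0,0],"roll": -12},{"fingers": 21,"travel": [0,0,0],"roll": -12},{"fingers": 21,"travel": [0,0,-0.7],"roll": -12},{"fingers": 21,"travel": [0,0,-1.5],"roll": -12},{"fingers": 21,"travel": [0,0,-3],"roll": -12},{"fingers": 21,"travel": [0,0,-7],"roll": -12},{"fingers": 21,"travel": [0,0,-12],"roll": -12},{"fingers": 21,"travel": [0,0,-16],"roll": -12},{"fingers": 21,"travel": [0,0,-16],"roll": -12}])

```text
time_s: 9.7
tcp_pos: [0.5603, -0.1005, 0.3023]
ee_rot: [[-0.329, -0.944, 0.009], [-0.944, 0.329, -0.0], [-0.003, -0.009, -1.0]]
wrist_force: [0.4, 0.1, -0.8]
gripper_width: 0.21
```

arm_command(rows=[{"fingers": 21,"travel": [15,0,0],"roll": 0},{"fingers": 21,"travel": [15,0,0],"roll": 0},{"fingers": 21,"travel": [15,0,0],"roll": 0},{"fingers": 21,"travel": [15,-18,0],"roll": 0},{"fingers": 21,"travel": [15,-18,0],"roll": 0},{"fingers": 21,"travel": [15,-18,0],"roll": 0},{"fingers": 21,"travel": [15,-18,0],"roll": 0},{"fingers": 21,"travel": [15,-18,0],"roll": 0},{"fingers": 21,"travel": [15,-18,0],"roll": 0}])

```text
time_s: 10.6
tcp_pos: [0.6785, -0.3007, 0.2931]
ee_rot: [[-0.33, -0.944, -0.006], [-0.944, 0.33, 0.002], [-0.0, 0.007, -1.0]]
wrist_force: [-0.3, -0.4, 1.1]
gripper_width: 0.213
```

Run:
```python
from h import *
a,d=capture("top"); b,d2=capture("side")
for c,im,dd in(("top",a,d),("side",b,d2)):
    P=pts(c,dd); H,S,V=cv2.split(cv2.cvtColor(im,cv2.COLOR_RGB2HSV))
    m=(H>100)&(H<125)&(S>120)&(P[...,2]>.12)&(P[...,2]<.19)&(abs(P[...,0]-.61)<.17)&(abs(P[...,1]+.11)<.17)
    A=np.c_[P[m][:,:2],np.ones(m.sum())]; k=np.linalg.lstsq(A,P[m][:,2],rcond=None)[0]; print(c,"tilt",np.hypot(*k[:2]),"z",P[m][:,2].mean())
    for l in("cup_center","tin_center","hardener_center","jar_center"): print(l,[np.round(r["position"],3).tolist() for r in search_frame(c,l)[:1]])
o=np.hstack([cv2.resize(a[130:260,340:500],(400,325),interpolation=2),cv2.resize(b[200:330,260:420],(400,325),interpolation=2)])
cv2.imwrite("pics/d.png",o[:,:,::-1]); s=sense(); print(s["tcp_pos"],s["wrist_force"])
```

```text
top tilt 0.0075138720641118855 z 0.13806324711039425
cup_center [[0.689, 0.304, 0.098]]
tin_center [[0.638, 0.079, 0.099]]
hardener_center []
jar_center []
side tilt 0.00918286994576106 z 0.13869868014136022
cup_center [[0.683, 0.28, 0.121]]
tin_center [[0.642, 0.066, 0.1]]
hardener_center []
jar_center [[0.617, -0.293, 0.076]]
[ 0.6789294  -0.30102523  0.29721207] [-0.01993429  0.39793271 -0.19779338]
```

View pics/d.png

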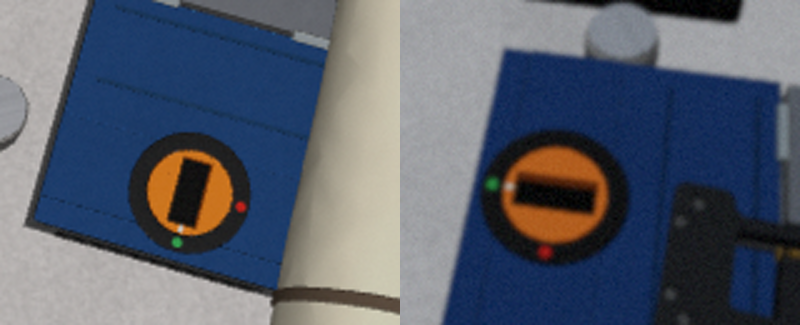

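The hatch is level, and the white mark meets the green dot in both crops (about (178,232) in the top view and (505,186) in the side view). The arm is clear of everything, so I'm handing in.

```bash
python3 -c "
from station import *
print(finish_job())"
```

```text
the job is handed in; nothing more can be done
None
```

The hatch is shut and locked, and the job is handed in at about 11 s on the robot's clock. I set the two fingertips, slightly spread and holding nothing, in the slot. With them I pressed the hatch to its stop with about 15 N, then turned the fastener clockwise until the moment rose to about 1.5 Nm, which is its hard stop. I then unloaded the fingers, lifted straight out and moved aside.

**Hatch and fastener:** with the arm clear, the hatch measured level at 138 mm (tilt under 0.01 rad). The white mark meets the green dot in both views, and the wrist force was about zero.

**Things standing around:** the cup, tin and jar were within network accuracy of where they began, except the tin in the side view, which read 7 mm off; the top view put it within 3 mm.

**Not checked:** the networks did not find the hardener bottle in the last pictures, probably because the arm hid it. Only the side view found the jar. I felt no contact force near either of them.

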